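Set up a disc cam on the inspection arbor

TASK

Get the disc cam ready for measuring on the arbor stand: first lay the riser ring flat on the stand's disc around the arbor, then slide the cam onto the arbor, turned so that its keyway matches the key, until it lies flat on the ring; then stand the brass sleeve on the cam's hub around the arbor, and last put the black cap down over the top of the sleeve. Do them in that order, letting go of each part once it is fully down before taking the next, and leave the vise, the grooved block and the wooden case where they are.

Things in the scene. Friction and masses are not known exactly. Their poses are not given: they have to be found in the camera images.
- arbor_stand: Fixed stand. Origin: underside centre. Dark disc, 110 mm diameter, 12 mm thick, with a 30 mm wide tongue (white line) to 80 mm from the axis along +x. Upright arbor 18 mm diameter, top at z 74, last 8 mm coned. Boss 36 mm diameter at its foot, coned top at z 23. Key on the arbor's +x (tongue) side: 10 mm wide, out to 16 mm from the axis, from disc to z 56 (last 3 mm slimmer). Yaw within 0.8 rad.
- riser_ring: Riser ring: plain dark steel ring lying flat, 60 mm outside, 44 mm bore, 24 mm high, 0.2 kg. Origin: centre of the underside, z up. On the stand it rests on the disc around the boss, its underside 12 mm above the bench.
- cam: Steel disc cam, 0.42 kg, flat, hub up. Origin: on the bore's axis at the underside; +x to the lobe. Plate 8 mm thick, 68 mm across, lobe to 48 mm from the axis. Hub 48 mm square, sides along x and y, top at z 26. Through bore 24 mm wide; on its +x side a through keyway 16 mm wide, to 19.5 mm from the axis. Yaw within 0.8 rad. Goes on the ring: underside 36 mm above the bench, lobe over the tongue.
- sleeve: Spacer sleeve: brass tube standing upright, 36 mm outside, 25 mm bore, 30 mm high, 0.13 kg. Origin: centre of the underside, z up. On the stand it rests on the cam's hub around the arbor, its underside 62 mm above the bench.
- cap: Black plastic cap, 0.09 kg, standing on its open mouth: round skirt 58 mm outside, 18 mm high, with a recess below 48 mm wide and 12 mm deep; on top a round knob 28 mm diameter, 24 mm high (top at z 42). Origin: centre of the skirt's lower edge, z up. Its recess goes over the sleeve's top, its roof resting on the sleeve: lower edge 80 mm above the bench.
- vise: Bystander, to be left alone: small steel toolmaker's vise, 100 by 45 mm, 50 mm high, screw with cross bar at one end. Origin: centre of the underside.
- v_block: Bystander, to be left alone: bright steel block with a groove along its top, 60 by 50 mm, 44 mm high. Origin: centre of the underside.
- gauge_case: Bystander, to be left alone: closed dark wooden case, 50 by 130 mm, 30 mm high. Origin: centre of the underside.
There are look-alikes about, which are no part of the job. What is shaped like the cam but turquoise is not meant.

How it is judged:
On the way, in this order (a step that is already met when the one before it is completed fails the run):
1. The riser ring lies flat on the stand's disc, around the boss, and has been let go (z of riser_ring in the frame of arbor_stand between 0.008 and 0.016 m and horizontal distance between riser_ring and arbor_stand below 0.01 m and angle between riser_ring's own z axis and vertical below 0.1 rad and contact force between riser_ring and the fingers below 0.1 N and linear speed of riser_ring below 0.02 m/s), for 0.2 s.
2. The cam is on the arbor, its keyway over the key, down flat on the riser ring, and has been let go (z of cam in the frame of arbor_stand between 0.031 and 0.041 m and horizontal distance between cam and arbor_stand below 0.008 m and angle between cam's own z axis and vertical below 0.1 rad and angle between the x axis of cam and the x axis of arbor_stand, either way round below 0.3 rad and contact force between cam and the fingers below 0.1 N and linear speed of cam below 0.02 m/s), for 0.2 s.
3. The sleeve stands on the cam's hub, around the arbor, and has been let go (z of sleeve in the frame of arbor_stand between 0.057 and 0.067 m and horizontal distance between sleeve and arbor_stand below 0.01 m and angle between sleeve's own z axis and vertical below 0.1 rad and contact force between sleeve and the fingers below 0.1 N and linear speed of sleeve below 0.02 m/s), for 0.2 s.
4. The cap sits fully down over the top of the sleeve and has been let go (z of cap in the frame of arbor_stand between 0.075 and 0.085 m and horizontal distance between cap and arbor_stand below 0.012 m and angle between cap's own z axis and vertical below 0.1 rad and contact force between cap and the fingers below 0.1 N and linear speed of cap below 0.02 m/s), for 0.2 s.
At the end, for the whole second after the job is handed in: On the arbor, from below, each level within 0.1 rad, let go and at rest: ring 12 mm above the bench (4 mm), cam 36 (5), sleeve 62 (5), cap 80 (5); off the axis by at most 10, 8, 10 and 12 mm; lobe along the tongue within 0.3 rad (all of step 1 and all of step 2 and all of step 3 and all of step 4); the robot touches nothing.
It fails at once if A bystander (vise, grooved block or wooden case) is shifted by more than 30 mm (distance of any of vise, v_block, gauge_case from where it was at the start of the episode above 0.03 m).
It also fails if it takes over 99 s, if anything falls off the work surface, if the arm or the gripper's body presses on something with over 40 N, if the wrist force passes 120 N, or if a joint passes its speed limit or range.

ROBOT

A 6-joint arm with a two-finger parallel gripper is mounted at the origin on the work surface. World frame = base frame: x ahead of the robot, y to its left, z up, the work surface at z = 0. Lengths are in m, angles in rad, forces in N, time in s.
With the tool pointing down it reaches from about 0.3 to 0.875 m from the base axis. Payload 4.2 kg.
Tool frame: the origin (TCP) lies between the finger pads; the fingertips stand env.tips_ahead ahead of it and the grasp point (between the pads) lies 3 mm ahead of it (env.tips_ahead is the distance from the TCP to the fingertips, in m); z points along the fingers, y is the line along which they close (so a half turn about z gives the same grasp; the last joint's range is limited). The gripper opens to 85 mm and grips with 20 to 120 N. Pads are 22 mm wide; open, the fingers measure 114 mm over their backs; the gripper's body (76 mm by 85 mm) begins 54 mm behind the grasp point. The pads swing forward as they close: fully open they stand 13 mm farther back than shut.
Start: joints at [-0.02, 0.32, 1.565, -0, 1.257, -0.02], TCP at [0.575, 0, 0.253] pointing down, gripper open.
Joint ranges: [-3.11, 3.11], [-0.84, 2.01], [0.21, 2.61], [-1.34, 4.49], [0.05, 2.63], [-2.56, 2.56]. Speed limits (rad/s): [2.57, 2.57, 3.14, 3.14, 3.14, 3.14].

INTERFACE

Orientations are given as a rotation vector (axis times angle).
In Python, from workcell import env gives the robot as it stands.
- The arm moves only by the tool apply_moves, never from a script. Its argument "plan" is a list of rows, each an object of numbers: "x", "y", "z": the shift along the tool's x, y, z each as a share of 200 mm, from -1 to 1; "ax", "ay", "az": the turn, a rotation vector about the tool's x, y, z each as a share of 0.1 rad, from -1 to 1. A call has 1 to 20 rows; each row shifts and turns the commanded pose from where the row before left it, along the tool's axes as they then stand; what a row does not reach is not made up. A row lasts 1/8 s, in which the tool goes at most 62.5 mm and 10.7 degrees, less where a joint would pass 70% of its speed; a pose out of reach is approached as far as the arm can. A call with a number of a shift or a turn outside -1 to 1 is refused whole. A call with a gripper value outside its range is refused whole. "grip" is the opening, from 0 (shut) to 1 (fully open), set as the call begins (left out, the last holds). The fingers move at their own pace and stop on an object; "squeeze" is the grip in N (left out, the last holds). Time passes only in rows, so rows that do not move let the fingers close. It gives the time, the measured TCP pose, the force, the opening and the grip force at its end, in the units of the state.
- env.observe(): the state, without advancing time (a new reading comes with each control period).
- env.read_camera(name): name is "scene" or "side" or "wrist"; returns a dict with "pixels" (480x640x3 uint8, red, green, blue), "camera_matrix" (3x3 intrinsics, pixels), "R" (3x3) and "t" (3): a world point X has camera coordinates R X + t; the wrist camera has in their place "mount" (4x4, takes a point from camera to tool coordinates, whose origin is the TCP and whose axes are the flange's). Camera axes: x right, y down, z forward; pixel columns grow to the right and rows downward; lengths in m; the calibration is good to about 2 mm. A picture is of the moment at which its call begins: read the wrist's pose just before it. There is no depth.
- env.finish_job(): hands the job in; it is judged then, once.
The state is a dict: "time_s": time; "joint_positions": joint angles; "dq": joint speeds; "joint_efforts": joint torques, N m; "eef_pos": TCP position; "tool_rot": TCP orientation; "ft_force": force on the tool from outside, world axes, zero at the start; "moment": the same for the moment, N m; "finger_gap": opening from 0.0 (shut) to 1.0 (fully open); "finger_force": force on a finger pad.
Only numpy, scipy, OpenCV 4.12 (cv2) and the standard library are available. Lean on these libraries where they do the work, as an engineer would, in place of code of your own. Each camera call takes 0.05 s, during which the arm holds its last target. There are 200 camera calls.

## Working session

There is one attempt and no reset: what is moved stays moved. The work goes in short steps, Python scripts to look and compute and a tool call to move; the robot and the scene stay as the last step left them, time stands still between calls to the robot, and variables do not carry over. Pictures are saved under pics/ and viewed, at most 14 in all, crops included, and the job is handed in when it is done.

Besides the shell and the picture viewer there is one more tool, called after "Emit:" as name(argument=value, ...), one argument or row to a line, values as JSON. apply_moves: Moves the arm, as the interface text tells. Its arguments: {"type":"object","properties":{"plan":{"type":"array","items":{"type":"object","properties":{"x":{"type":"number","minimum":-1,"maximum":1},"y":{"type":"number","minimum":-1,"maximum":1},"z":{"type":"number","minimum":-1,"maximum":1},"ax":{"type":"number","minimum":-1,"maximum":1},"ay":{"type":"number","minimum":-1,"maximum":1},"az":{"type":"number","minimum":-1,"maximum":1}}}},"grip":{"type":"number"},"squeeze":{"type":"number"}},"required":["plan"]}

```bash
mkdir -p pics; ls
python3 - <<'E'
from workcell import env
import cv2
print(env.observe(), env.tips_ahead)
for n in ["scene","side","wrist"]:
    c=env.read_camera(n); cv2.imwrite(f"pics/{n}0.png",c["pixels"][:,:,::-1])
    print(n,{k:(v.tolist() if hasattr(v,'tolist') else v) for k,v in c.items() if k!="pixels"})
E
```

```text
pics
{'time_s': 0.0, 'joint_positions': array([-1.99930079e-02,  3.20289683e-01,  1.56567316e+00,  5.88368864e-06,
        1.25738713e+00, -1.99896386e-02]), 'dq': array([-2.49101570e-04, -1.21095278e-03,  1.86147267e-04, -3.87379928e-04,
        4.61472192e-04, -8.19088549e-05]), 'joint_efforts': array([ 7.05825660e-04, -4.15526962e+01, -2.34157133e+01, -1.88356019e-06,
        8.09230405e-03,  1.54784908e-05]), 'eef_pos': array([5.74566861e-01, 1.51069137e-05, 2.52485772e-01]), 'tool_rot': array([-2.22054803e+00, -2.22053651e+00,  1.90536853e-03]), 'ft_force': array([-0.3058919 ,  0.73566755,  0.81335226]), 'moment': array([-0.00319897,  0.0152192 , -0.00973303]), 'finger_force': 0.0, 'finger_gap': 0.9971040484280047} 0.022
scene {'camera_matrix': [[463.53410069033697, 0.0, 321.68570226134005], [0.0, 463.53410069033697, 239.42779391247814], [0.0, 0.0, 1.0]], 'R': [[0.44419358501457323, 0.895847581752125, -0.012213488476702714], [0.7504763527385566, -0.37949012578932967, -0.5410845482996466], [-0.48936418239602975, 0.23118035101900083, -0.8408795052149844]], 't': [-0.242242295809531
[... 185 characters left out ...]
 [[0.7510732615596832, -0.6601829098832782, 0.006890665290584059], [-0.4932318309279571, -0.5680140223459539, -0.6588493237287457], [0.4388750582222176, 0.4914454149917542, -0.7522433697640863]], 't': [-0.43270252722247665, 0.2933120388240434, 0.7934164526762745]}
wrist {'camera_matrix': [[364.15405203664216, 0.0, 320.9460247377574], [0.0, 364.15405203664216, 243.55425426247606], [0.0, 0.0, 1.0]], 'mount': [[0.0012801934313299225, -0.9628043535219479, -0.27019648025827453, 0.06892516874892396], [0.9999991270648245, 0.001320949887589678, 3.099970525285935e-05, 0.001348922647356754], [0.0003270693590489649, -0.27019628407988194, 0.9628052041275308, -0.12104288023010151], [0.0, 0.0, 0.0, 1.0]]}
```

View pics/scene0.png

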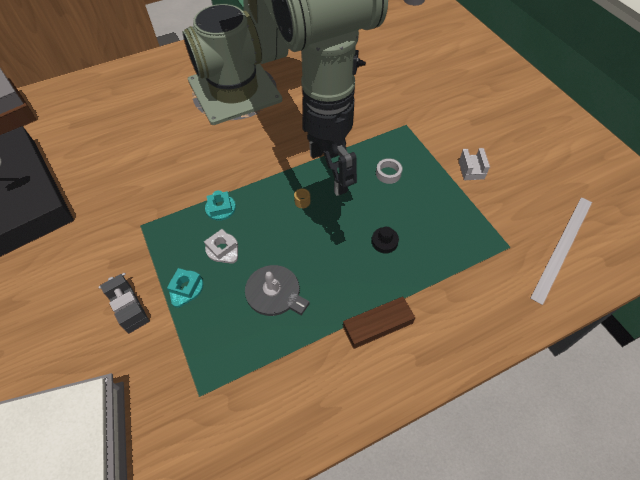

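View pics/side0.png

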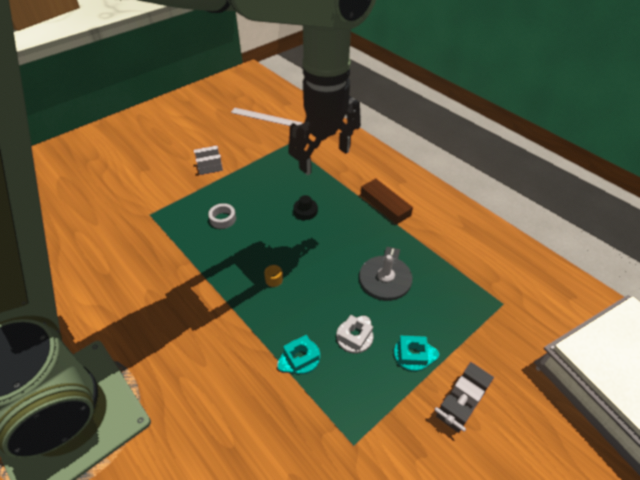

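View pics/wrist0.png

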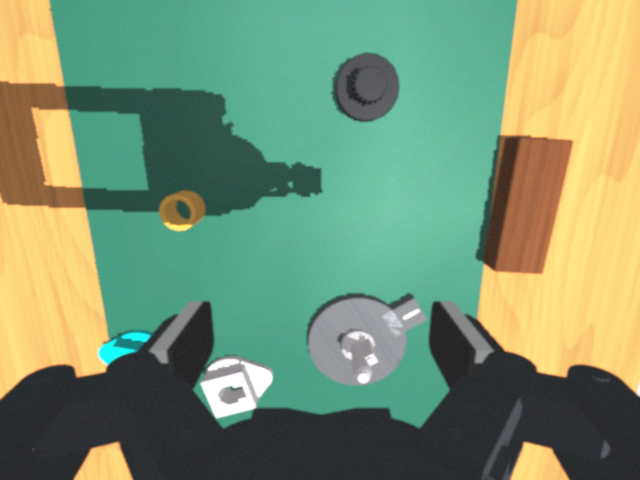

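Scene view: ring (389,171), cap (385,240), sleeve (302,198), grey cam (222,247), stand (273,290). Side view: ring (222,216), cap (305,208), sleeve (273,276), cam (355,333), stand (386,277). Wrist view: cap (368,85), sleeve (182,211), stand (357,340) with its tongue to the upper right, cam (235,388).

```bash
cat > h.py <<'E'
import numpy as np, cv2
from workcell import env
from scipy.spatial.transform import Rotation as Ro
def cam(n):
    s=env.observe(); c=env.read_camera(n); K=c["camera_matrix"]
    if n=="wrist":
        T=np.eye(4);T[:3,:3]=Ro.from_rotvec(s["tool_rot"]).as_matrix();T[:3,3]=s["eef_pos"]
        M=T@c["mount"]; R=M[:3,:3].T; t=-R@M[:3,3]
    else: R,t=c["R"],c["t"]
    return dict(im=c["pixels"],K=K,R=np.array(R),t=np.array(t))
def ray(c,p):
    o=-c["R"].T@c["t"]; d=c["R"].T@np.linalg.inv(c["K"])@np.array([p[0],p[1],1.]); return o,d/np.linalg.norm(d)
def plane(c,p,z):
    o,d=ray(c,p); return o+d*(z-o[2])/d[2]
def tri(obs):
    A=0;b=0
    for c,p in obs:
        o,d=ray(c,p);P=np.eye(3)-np.outer(d,d);A=A+P;b=b+P@o
    X=np.linalg.solve(A,b); return X
def proj(c,X):
    q=c["K"]@(c["R"]@np.asarray(X,float)+c["t"]); return q[:2]/q[2]
def save(c,n): cv2.imwrite(f"pics/{n}.png",c["im"][:,:,::-1])
def st():
    s=env.observe(); m=Ro.from_rotvec(s["tool_rot"]).as_matrix()
    print("t %.2f"%s["time_s"],"pos",s["eef_pos"].round(4),"xdir",m[:,0].round(4),"z",m[:,2].round(4),"yawx %.4f"%np.arctan2(m[1,0],m[0,0]),"gap %.3f"%s["finger_gap"],"ff %.1f"%s["finger_force"],"F",s["ft_force"].round(1)); return s,m
E
python3 - <<'E'
from h import *
a,b,w=cam("scene"),cam("side"),cam("wrist")
for n,p,q in [("ring",(389,171),(222,216)),("cap",(385,236),(305,204)),("sleeve",(302,198),(273,275)),("cam",(221,242),(355,330)),("stand",(272,290),(386,279)),("vise",(125,303),(465,397)),("v",(475,165),(208,160)),("case",(380,322),(387,200))]:
    X=tri([(a,p),(b,q)]); print(n,X.round(3),proj(a,X).round(0),proj(b,X).round(0),proj(w,X).round(0))
for n,p,z in [("cap",(370,80),.042),("sleeve",(182,206),.03),("cam",(229,393),.026),("stand",(357,340),.012),("tong",(414,313),.012)]: print(n,plane(w,p,z).round(4))
E
```

```text
ring [0.453 0.224 0.009] [389. 172.] [221. 215.] [176. -49.]
cap [0.615 0.116 0.024] [385. 236.] [305. 204.] [365.  87.]
sleeve [0.436 0.004 0.015] [302. 198.] [273. 275.] [180. 209.]
cam [ 0.47  -0.204  0.022] [220. 243.] [354. 329.] [227. 391.]
stand [ 0.614 -0.149  0.001] [271. 291.] [385. 278.] [354. 339.]
vise [ 0.52  -0.421  0.023] [124. 304.] [464. 396.] [277. 535.]
v [0.534 0.412 0.017] [475. 165.] [208. 160.] [ 261. -375.]
case [0.778 0.008 0.015] [379. 323.] [386. 199.] [524. 206.]
cap [0.6171 0.1186 0.042 ]
sleeve [0.4434 0.0094 0.03  ]
cam [ 0.473  -0.2031  0.026 ]
stand [ 0.6163 -0.1443  0.012 ]
tong [ 0.6776 -0.1112  0.012 ]
```

Emit:
apply_moves(
  plan=[
    {"x":0.2,"y":-0.13,"z":0.05},
    {"x":0.2,"y":-0.13,"z":0.05},
    {"x":0.2,"y":-0.13,"z":0.05},
    {"x":0.2,"y":-0.13,"z":0.05},
    {"x":0.2,"y":-0.13,"z":0.05},
    {},
    {},
  ],
  grip=1,
  squeeze=40,
)

```text
schema error: expected keys x, y, z, ax, ay, az
```

Run:
```python
from h import *
st(); c=cam("wrist"); save(c,"w1"); np.savez("w1.npz",**c)
```

```text
t 0.30 pos [0.5749 0.     0.253 ] xdir [-0.  1.  0.] z [-5.e-04  0.e+00 -1.e+00] yawx 1.5708 gap 0.998 ff 0.0 F [0.1 0.4 0.5]
```

View pics/w1.png

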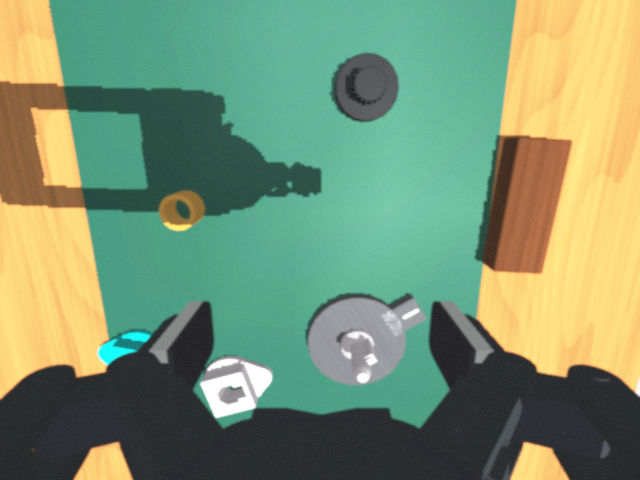

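The move was refused because a row needs every key. The arm hasn't moved, and this picture is the same as the first wrist view.

Emit:
apply_moves(
  plan=[
    {"x":0.2,"y":-0.13,"z":0.05,"ax":0,"ay":0,"az":0},
    {"x":0.2,"y":-0.13,"z":0.05,"ax":0,"ay":0,"az":0},
    {"x":0.2,"y":-0.13,"z":0.05,"ax":0,"ay":0,"az":0},
    {"x":0.2,"y":-0.13,"z":0.05,"ax":0,"ay":0,"az":0},
    {"x":0.2,"y":-0.13,"z":0.05,"ax":0,"ay":0,"az":0},
    {"x":0,"y":0,"z":0,"ax":0,"ay":0,"az":0},
    {"x":0,"y":0,"z":0,"ax":0,"ay":0,"az":0},
  ],
  grip=1,
  squeeze=40,
)

```text
time_s: 1.23
eef_pos: [0.4454, 0.1999, 0.2036]
tool_rot: [2.22, 2.221, 0.001]
ft_force: [0.1, -0.3, 0.2]
finger_gap: 1.001
finger_force: 0.0
```

Run:
```python
from h import *
st(); c=cam("wrist"); save(c,"w2"); np.savez("w2.npz",**c)
print(proj(c,[.453,.224,.024]))
```

```text
t 1.23 pos [0.4454 0.1999 0.2036] xdir [-6.e-04  1.e+00 -2.e-04] z [ 1.e-03 -2.e-04 -1.e+00] yawx 1.5714 gap 1.001 ff 0.0 F [ 0.1 -0.3  0.2]
[328.30809713 197.55241809]
```

View pics/w2.png

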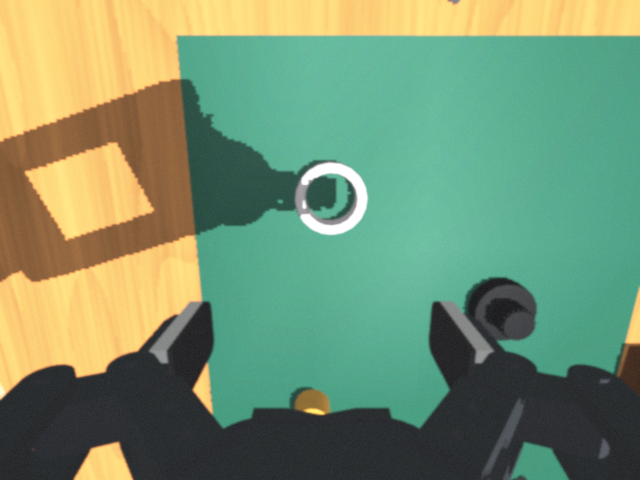

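The ring sits at (333,198) and is seen almost from above. The cap is at (510,308) and the sleeve at (312,400).

```bash
cat >> h.py <<'E'
def blob(c,near,f,close=5):
    hsv=cv2.cvtColor(c["im"],cv2.COLOR_RGB2HSV).astype(int)
    m=f(hsv[...,0],hsv[...,1],hsv[...,2]).astype(np.uint8)*255
    m=cv2.morphologyEx(m,cv2.MORPH_CLOSE,np.ones((close,close)))
    cs=[q for q in cv2.findContours(m,cv2.RETR_EXTERNAL,cv2.CHAIN_APPROX_NONE)[0] if cv2.contourArea(q)>30]
    return min(cs,key=lambda q:np.linalg.norm(np.array(cv2.minEnclosingCircle(q)[0])-near))
steel=lambda h,s,v:(s<60)&(v>130)
def circ(c,q,z):
    P=np.array([plane(c,p[0],z)[:2] for p in q],np.float32); (x,y),r=cv2.minEnclosingCircle(P); return np.array([x,y]),r
E
python3 - <<'E'
from h import *
L=lambda n:{k:v for k,v in np.load(n).items()}
w=L("w2.npz"); a,b=cam("scene"),cam("side")
q=blob(w,(333,198),steel); print(circ(w,q,.024))
obs=[]
for c,n in [(w,(333,198)),(a,(389,171)),(b,(222,216))]:
    q=blob(c,n,steel); e=cv2.fitEllipse(q); print(e); obs.append((c,e[0]))
X=tri(obs); print(X,[ (proj(c,X)-p).round(1) for c,p in obs])
E
```

```text
(array([0.45501715, 0.22294097]), 0.030622970312833786)
((330.999267578125, 198.04127502441406), (71.25827026367188, 72.66383361816406), 10.58201789855957)
((388.9602966308594, 167.6865234375), (17.35426902770996, 22.783327102661133), 96.5997085571289)
((221.47425842285156, 212.36631774902344), (16.26333999633789, 23.871261596679688), 85.15601348876953)
[0.45373678 0.22281672 0.02197787] [array([-1.9,  0.6]), array([-0. ,  0.8]), array([-0.2, -0.7])]
```

Emit:
apply_moves(
  plan=[
    {"x":0.115,"y":0.045,"z":0.15,"ax":0,"ay":0,"az":0},
    {"x":0,"y":0,"z":0.28,"ax":0,"ay":0,"az":0},
    {"x":0,"y":0,"z":0.28,"ax":0,"ay":0,"az":0},
    {"x":0,"y":0,"z":0.12,"ax":0,"ay":0,"az":0},
    {"x":0,"y":0,"z":0.05,"ax":0,"ay":0,"az":0},
    {"x":0,"y":0,"z":0,"ax":0,"ay":0,"az":0},
  ],
)

```text
time_s: 2.12
eef_pos: [0.4547, 0.2227, 0.0274]
tool_rot: [2.222, 2.22, 0.0]
ft_force: [-0.2, 0.3, 0.9]
finger_gap: 0.999
finger_force: 0.0
```

Emit:
apply_moves(
  plan=[
    {"x":0,"y":0,"z":0,"ax":0,"ay":0,"az":0},
    {"x":0,"y":0,"z":0,"ax":0,"ay":0,"az":0},
    {"x":0,"y":0,"z":0,"ax":0,"ay":0,"az":0},
    {"x":0,"y":0,"z":0,"ax":0,"ay":0,"az":0},
  ],
  grip=0,
)

```text
time_s: 2.62
eef_pos: [0.4548, 0.2233, 0.029]
tool_rot: [2.22, 2.221, 0.004]
ft_force: [-0.6, -1.4, 6.0]
finger_gap: 0.676
finger_force: 42.6
```

```bash
python3 -c "
from h import *
st();print(env.tips_ahead)"
```

```text
t 2.62 pos [0.4548 0.2233 0.029 ] xdir [-4.e-04  1.e+00  1.e-03] z [ 0.0027  0.001  -1.    ] yawx 1.5712 gap 0.676 ff 42.6 F [-0.6 -1.4  6. ]
0.022
```

Emit:
apply_moves(
  plan=[
    {"x":0,"y":0,"z":-0.1,"ax":0,"ay":0,"az":0},
    {"x":0,"y":0,"z":-0.25,"ax":0,"ay":0,"az":0},
    {"x":0,"y":0,"z":-0.25,"ax":0,"ay":0,"az":0},
    {"x":0,"y":0,"z":-0.25,"ax":0,"ay":0,"az":0},
    {"x":-0.2,"y":0.08,"z":0,"ax":0,"ay":0,"az":0},
    {"x":-0.26,"y":0.1,"z":0,"ax":0,"ay":0,"az":0},
    {"x":-0.26,"y":0.1,"z":0,"ax":0,"ay":0,"az":0},
    {"x":-0.26,"y":0.1,"z":0,"ax":0,"ay":0,"az":0},
    {"x":-0.26,"y":0.1,"z":0,"ax":0,"ay":0,"az":0},
    {"x":-0.26,"y":0.1,"z":0,"ax":0,"ay":0,"az":0},
    {"x":-0.26,"y":0.1,"z":0,"ax":0,"ay":0,"az":0},
    {"x":-0.26,"y":0.12,"z":0,"ax":0,"ay":0,"az":0},
    {"x":0,"y":0,"z":0,"ax":0,"ay":0,"az":0},
    {"x":0,"y":0,"z":0,"ax":0,"ay":0,"az":0},
  ],
  squeeze=60,
)

```text
time_s: 4.38
eef_pos: [0.6134, -0.1806, 0.1972]
tool_rot: [-2.221, -2.22, -0.0]
ft_force: [0.2, 0.3, -1.7]
finger_gap: 0.666
finger_force: 66.3
```

Run:
```python
from h import *
st(); c=cam("wrist"); save(c,"w3"); np.savez("w3.npz",**c)
```

```text
t 4.38 pos [ 0.6134 -0.1806  0.1972] xdir [5.e-04 1.e+00 9.e-04] z [-8.e-04  9.e-04 -1.e+00] yawx 1.5703 gap 0.666 ff 66.3 F [ 0.2  0.3 -1.7]
```

View pics/w3.png

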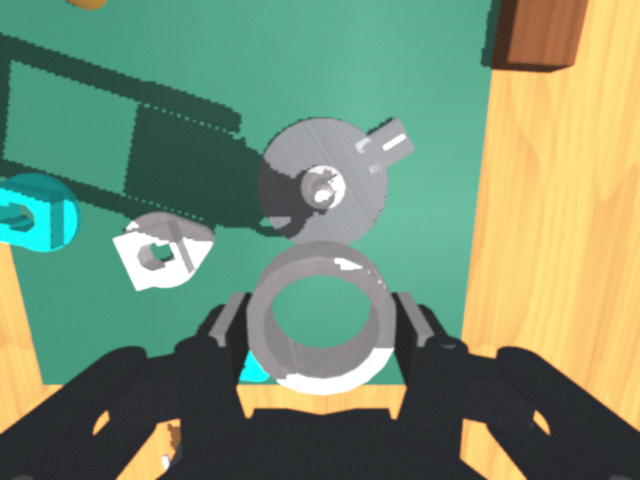

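The stand's disc is centred near (322,182). The tongue line runs from about (383,150) to (403,136), the arbor and boss are at (323,188), and the held ring at (322,317) just clears the disc. The grey cam is at (165,250).

```bash
cat >> h.py <<'E'
from scipy.optimize import least_squares
L=lambda n:{k:v for k,v in np.load(n).items()}
def notgreen(h,s,v): return ~((h>60)&(h<100)&(s>70))
def disc(c,z,x0,r=.055):
    hsv=cv2.cvtColor(c["im"],cv2.COLOR_RGB2HSV).astype(int)
    m=notgreen(hsv[...,0],hsv[...,1],hsv[...,2]).astype(np.uint8)*255
    m=cv2.morphologyEx(m,cv2.MORPH_OPEN,np.ones((3,3)))
    q=np.vstack(cv2.findContours(m,cv2.RETR_LIST,cv2.CHAIN_APPROX_NONE)[0])[:,0]
    P=np.array([plane(c,p,z)[:2] for p in q]); x=np.array(x0,float)
    for tol in(.012,.006,.004):
        k=np.abs(np.linalg.norm(P-x,axis=1)-r)<tol
        s=least_squares(lambda u:np.linalg.norm(P[k]-u[:2],axis=1)-u[2],[*x,r],loss="soft_l1",f_scale=.001); x=s.x[:2]
    return s.x,k.sum()
E
python3 - <<'E'
from h import *
for n in("w3.npz","w1.npz"):
    c=L(n)
    for z in(0.006,.012,.02): print(n,z,disc(c,z,(.616,-.147)))
c=L("w3.npz")
q=blob(c,(393,141),lambda h,s,v:(s<40)&(v>200)); r=cv2.minAreaRect(q); print(r)
P=np.array([plane(c,p[0],.012)[:2] for p in q]); mu=P.mean(0); u=np.linalg.svd(P-mu)[2][0]; print(mu,u,np.arctan2(u[1],u[0]))
E
```

```text
w3.npz 0.006 (array([ 0.61572795, -0.14837353,  0.05570408]), np.int64(301))
w3.npz 0.012 (array([ 0.61573294, -0.14768539,  0.05466045]), np.int64(307))
w3.npz 0.02 (array([ 0.61573443, -0.14678574,  0.05327147]), np.int64(315))
w1.npz 0.006 (array([ 0.61629546, -0.14906469,  0.05668607]), np.int64(249))
w1.npz 0.012 (array([ 0.61567267, -0.14549351,  0.05577912]), np.int64(251))
w1.npz 0.02 (array([ 0.61483277, -0.14073749,  0.05456423]), np.int64(253))
((393.7471923828125, 141.5955047607422), (6.889986991882324, 26.07594871520996), 57.9946174621582)
[ 0.67347533 -0.11176104] [-0.8513691  -0.52456711] -2.5893860848610855
```

Emit:
apply_moves(
  plan=[
    {"x":0.1655,"y":0.0115,"z":0,"ax":0,"ay":0,"az":0},
    {"x":0,"y":0,"z":0.2,"ax":0,"ay":0,"az":0},
    {"x":0,"y":0,"z":0.25,"ax":0,"ay":0,"az":0},
    {"x":0,"y":0,"z":0.15,"ax":0,"ay":0,"az":0},
    {"x":0,"y":0,"z":0.06,"ax":0,"ay":0,"az":0},
    {"x":0,"y":0,"z":0.05,"ax":0,"ay":0,"az":0},
    {"x":0,"y":0,"z":0.03,"ax":0,"ay":0,"az":0},
    {"x":0,"y":0,"z":0.025,"ax":0,"ay":0,"az":0},
    {"x":0,"y":0,"z":0,"ax":0,"ay":0,"az":0},
  ],
)

```text
time_s: 5.55
eef_pos: [0.6164, -0.148, 0.0445]
tool_rot: [2.221, 2.221, 0.0]
ft_force: [-0.2, -0.3, -2.2]
finger_gap: 0.665
finger_force: 66.2
```

Emit:
apply_moves(
  plan=[
    {"x":0,"y":0,"z":0.01,"ax":0,"ay":0,"az":0},
    {"x":0,"y":0,"z":0.005,"ax":0,"ay":0,"az":0},
    {"x":0,"y":0,"z":0,"ax":0,"ay":0,"az":0},
  ],
)

```text
time_s: 5.92
eef_pos: [0.6164, -0.1479, 0.0413]
tool_rot: [2.221, 2.221, 0.0]
ft_force: [0.1, -0.3, -2.9]
finger_gap: 0.663
finger_force: 66.3
```

Emit:
apply_moves(
  plan=[
    {"x":0,"y":0,"z":0.006,"ax":0,"ay":0,"az":0},
    {"x":0,"y":0,"z":0,"ax":0,"ay":0,"az":0},
  ],
)

```text
time_s: 6.18
eef_pos: [0.6164, -0.148, 0.0412]
tool_rot: [2.221, 2.221, 0.001]
ft_force: [-2.1, -0.4, 5.8]
finger_gap: 0.665
finger_force: 67.0
```

Emit:
apply_moves(
  plan=[
    {"x":0,"y":0,"z":0,"ax":0,"ay":0,"az":0},
    {"x":0,"y":0,"z":0,"ax":0,"ay":0,"az":0},
    {"x":0,"y":0,"z":0,"ax":0,"ay":0,"az":0},
    {"x":0,"y":0,"z":0,"ax":0,"ay":0,"az":0},
  ],
  grip=1,
)

```text
time_s: 6.68
eef_pos: [0.6164, -0.1479, 0.04]
tool_rot: [-2.221, -2.221, -0.0]
ft_force: [0.5, -0.4, -0.1]
finger_gap: 0.999
finger_force: 0.0
```

Emit:
apply_moves(
  plan=[
    {"x":0,"y":0,"z":-0.2,"ax":0,"ay":0,"az":0},
    {"x":0,"y":0,"z":-0.25,"ax":0,"ay":0,"az":0},
    {"x":0,"y":0,"z":-0.25,"ax":0,"ay":0,"az":0},
    {"x":-0.1,"y":-0.18,"z":-0.1,"ax":0,"ay":0,"az":0},
    {"x":-0.1,"y":-0.18,"z":0,"ax":0,"ay":0,"az":0},
    {"x":-0.1,"y":-0.18,"z":0,"ax":0,"ay":0,"az":0},
    {"x":-0.1,"y":-0.16,"z":0,"ax":0,"ay":0,"az":0},
    {"x":0,"y":0,"z":0,"ax":0,"ay":0,"az":0},
    {"x":0,"y":0,"z":0,"ax":0,"ay":0,"az":0},
  ],
)

```text
time_s: 7.8
eef_pos: [0.4769, -0.2279, 0.2003]
tool_rot: [2.221, 2.22, 0.001]
ft_force: [0.3, -0.2, 0.3]
finger_gap: 1.0
finger_force: 0.0
```

Run:
```python
from h import *
st(); c=cam("wrist"); save(c,"w4"); np.savez("w4.npz",**c)
```

```text
t 7.80 pos [ 0.4769 -0.2279  0.2003] xdir [ 3.e-04  1.e+00 -1.e-04] z [ 1.2e-03 -1.0e-04 -1.0e+00] yawx 1.5705 gap 1.000 ff 0.0 F [ 0.3 -0.2  0.3]
```

View pics/w4.png

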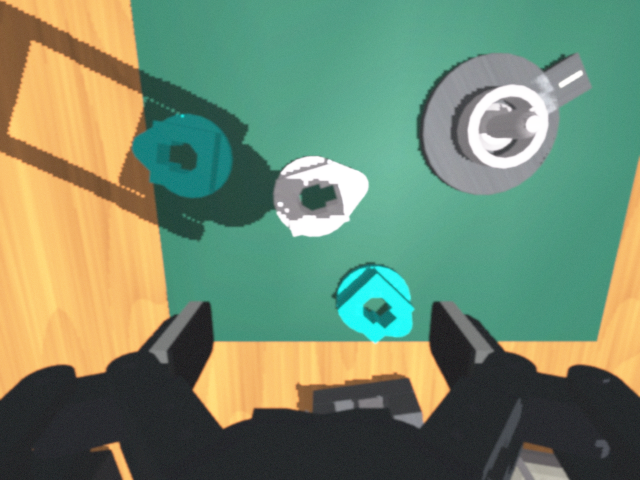

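The ring lies around the boss at (508,126). The cam is at (320,195) with its lobe to the right, tip near (367,183). Turquoise look-alikes are at (183,155) and (376,303). I'll enlarge the cam.

Run:
```python
from h import *
c=L("w4.npz"); m=cv2.resize(c["im"][140:250,260:390],None,fx=6,fy=5,interpolation=cv2.INTER_CUBIC)
m=cv2.resize(c["im"][140:250,260:390],None,fx=5,fy=5,interpolation=cv2.INTER_CUBIC)
cv2.imwrite("pics/w4c.png",m[:,:,::-1])
x0=plane(c,(318,200),.008)[:2]; s,k=disc(c,.006,x0,.034); print("cam plate",s,k)
q=blob(c,(320,195),notgreen,1); P=np.array([plane(c,p[0],.006)[:2] for p in q]); d=P-s[:2]; r=np.linalg.norm(d,axis=1); i=r>.042; print("lobe max",r.max(),"dir",np.arctan2(*d[i].mean(0)[::-1]))
P2=np.array([plane(c,p,.036)[:2] for p in [(508,126)]]);print(P2)
s,k=disc(c,.012,(.616,-.147));print("stand",s,k)
q=blob(c,(508,126),lambda h,s,v:(s<40)&(v>200));print("ring",circ(c,q,.036), cv2.fitEllipse(q))
```

```text
cam plate [ 0.47185177 -0.20560132  0.03542017] 194
lobe max 0.04918361463770904 dir 0.295355124250513
[[ 0.61801812 -0.14781131]]
stand [ 0.61446492 -0.14772357  0.05512847] 368
ring (array([ 0.62086034, -0.14377025]), 0.03553247079253197) ((510.2054138183594, 123.54324340820312), (73.13082122802734, 98.5093994140625), 41.12641906738281)
```

View pics/w4c.png

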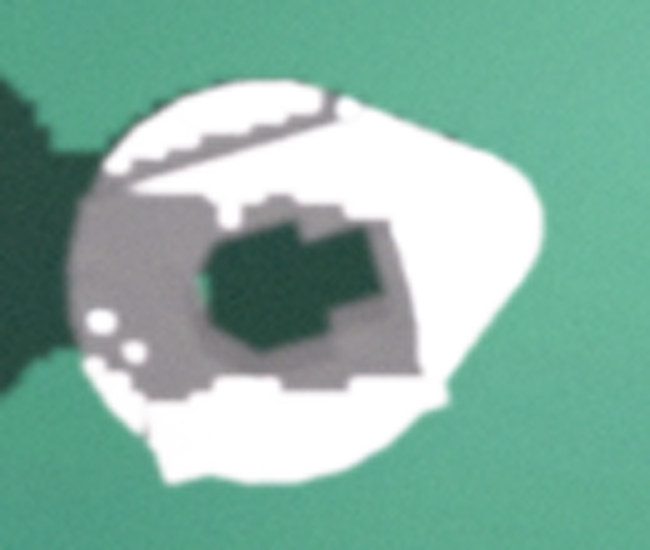

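Crop (5x, offset 260,140): the hub's near corners are at full-image (293,237) and (349.6,220), and its far edge runs (286,177.6)–(328,163.5). The keyway points to the right and slightly up.

Run:
```python
from h import *
c=L("w4.npz")
A,B,C,D=[plane(c,p,.026)[:2] for p in [(286,177.6),(328,163.5),(349.6,220),(293,237)]]
for u,v in((A,B),(D,C),(D,A),(C,B)): print(np.linalg.norm(v-u),np.arctan2(*(v-u)[::-1]))
u=np.array([np.cos(.30),np.sin(.30)]);n=np.array([-u[1],u[0]])
print("centre from CD",(C+D)/2+.024*n, "width AB-CD",((A+B)/2-(C+D)/2)@n)
w=L("w3.npz");x0=plane(w,(165,250),.008)[:2]; print(x0); print([disc(w,z,x0,.034) for z in(.006,)])
# hub top height: triangulate corner D with w3 guess
```

```text
0.0353850040062964 0.31872881343334974
0.04932515027360832 0.2999114259469554
0.04942652784855272 1.6647530991515833
0.04919775153560426 1.9488110339026117
centre from CD [ 0.47148785 -0.20597872] width AB-CD 0.048714586789917885
[ 0.4758584  -0.20471479]
[(array([ 0.4711493 , -0.20551878,  0.03572312]), np.int64(135))]
```

Emit:
apply_moves(
  plan=[
    {"x":0.111,"y":-0.027,"z":0,"ax":0,"ay":0,"az":0},
    {"x":0,"y":0,"z":0.2,"ax":0,"ay":0,"az":-1},
    {"x":0,"y":0,"z":0.2,"ax":0,"ay":0,"az":-1},
    {"x":0,"y":0,"z":0.2,"ax":0,"ay":0,"az":-1},
    {"x":0,"y":0,"z":0.1,"ax":0,"ay":0,"az":0},
    {"x":0,"y":0,"z":0.06,"ax":0,"ay":0,"az":0},
    {"x":0,"y":0,"z":0.02,"ax":0,"ay":0,"az":0},
    {"x":0,"y":0,"z":0,"ax":0,"ay":0,"az":0},
  ],
)

```text
time_s: 8.85
eef_pos: [0.4714, -0.2055, 0.0446]
tool_rot: [1.864, 2.528, 0.0]
ft_force: [-0.3, 0.1, -0.0]
finger_gap: 0.999
finger_force: 0.0
```

```bash
python3 -c "
from h import *
st()"
```

```text
t 8.85 pos [ 0.4714 -0.2055  0.0446] xdir [-2.959e-01  9.552e-01 -6.000e-04] z [ 9.e-04 -3.e-04 -1.e+00] yawx 1.8712 gap 0.999 ff 0.0 F [-0.3  0.1 -0. ]
```

Emit:
apply_moves(
  plan=[
    {"x":0,"y":0,"z":0.01,"ax":0,"ay":0,"az":0},
    {"x":0,"y":0,"z":0,"ax":0,"ay":0,"az":0},
    {"x":0,"y":0,"z":0,"ax":0,"ay":0,"az":0},
    {"x":0,"y":0,"z":0,"ax":0,"ay":0,"az":0},
    {"x":0,"y":0,"z":0,"ax":0,"ay":0,"az":0},
    {"x":0,"y":0,"z":0,"ax":0,"ay":0,"az":0},
  ],
  grip=0,
  squeeze=80,
)

```text
time_s: 9.6
eef_pos: [0.471, -0.2058, 0.0434]
tool_rot: [1.864, 2.527, 0.0]
ft_force: [-2.4, 0.9, 8.7]
finger_gap: 0.513
finger_force: 80.2
```

Emit:
apply_moves(
  plan=[
    {"x":0,"y":0,"z":-0.1,"ax":0,"ay":0,"az":0},
    {"x":0,"y":0,"z":-0.2,"ax":0,"ay":0,"az":-0.9},
    {"x":0,"y":0,"z":-0.2,"ax":0,"ay":0,"az":-0.9},
    {"x":0,"y":0,"z":-0.1,"ax":0,"ay":0,"az":-0.73},
    {"x":0,"y":0,"z":0,"ax":0,"ay":0,"az":0},
    {"x":-0.033,"y":0.17,"z":0,"ax":0,"ay":0,"az":0},
    {"x":-0.033,"y":0.2,"z":0,"ax":0,"ay":0,"az":0},
    {"x":-0.033,"y":0.2,"z":0,"ax":0,"ay":0,"az":0},
    {"x":-0.033,"y":0.15,"z":0,"ax":0,"ay":0,"az":0},
    {"x":0,"y":0,"z":0,"ax":0,"ay":0,"az":0},
    {"x":0,"y":0,"z":0,"ax":0,"ay":0,"az":0},
  ],
)

```text
time_s: 10.98
eef_pos: [0.6059, -0.1523, 0.1602]
tool_rot: [-1.529, -2.74, 0.002]
ft_force: [0.1, -0.0, -4.1]
finger_gap: 0.511
finger_force: 82.5
```

Run:
```python
from h import *
s,m=st(); d=np.array([.6155,-.1475,0])-s["eef_pos"]; print((m.T@d/.2).round(3))
c=cam("wrist"); a=cam("scene"); np.savez("w5.npz",**c)
big=np.zeros((480,800,3),np.uint8); big[:,:560]=c["im"][:,40:600]; big[:240,560:]=cv2.resize(a["im"][230:350,210:330],(240,240),interpolation=cv2.INTER_CUBIC)
b=cam("side"); big[240:,560:]=cv2.resize(b["im"][200:320,330:450],(240,240),interpolation=cv2.INTER_CUBIC)
cv2.imwrite("pics/w5.png",big[:,:,::-1])
```

```text
t 10.97 pos [ 0.6059 -0.1523  0.1602] xdir [-0.5248  0.8512  0.0029] z [-4.1e-03  8.0e-04 -1.0e+00] yawx 2.1232 gap 0.511 ff 82.5 F [ 0.1 -0.  -4.1]
[-0.007  0.056  0.801]
```

View pics/w5.png

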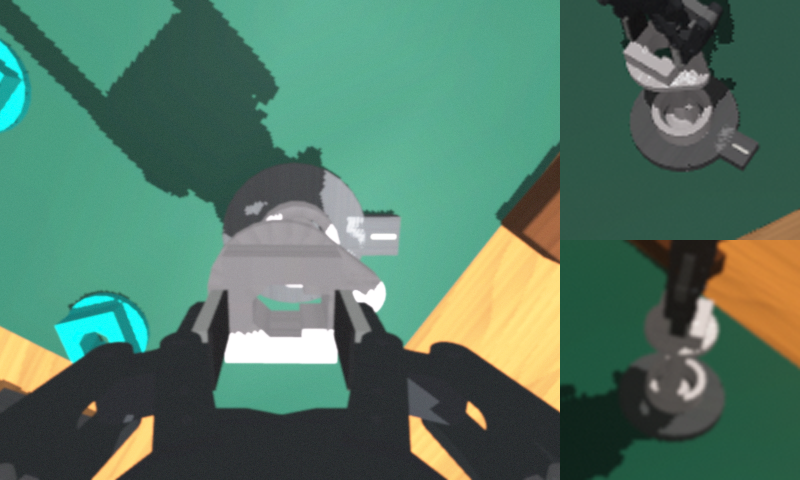

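The cam is level in the grip, its lobe pointing the same way as the tongue line, and the ring and arbor lie just ahead.

Emit:
apply_moves(
  plan=[
    {"x":-0.007,"y":0.056,"z":0,"ax":0,"ay":0,"az":0},
    {"x":0,"y":0,"z":0.1,"ax":0,"ay":0,"az":0},
    {"x":0,"y":0,"z":0.1,"ax":0,"ay":0,"az":0},
    {"x":0,"y":0,"z":0.05,"ax":0,"ay":0,"az":0},
    {"x":0,"y":0,"z":0.04,"ax":0,"ay":0,"az":0},
    {"x":0,"y":0,"z":0.02,"ax":0,"ay":0,"az":0},
    {"x":0,"y":0,"z":0,"ax":0,"ay":0,"az":0},
  ],
)

```text
time_s: 12.0
eef_pos: [0.6176, -0.1479, 0.1002]
tool_rot: [1.531, 2.743, 0.0]
ft_force: [-1.2, 0.2, -4.5]
finger_gap: 0.51
finger_force: 82.4
```

Run:
```python
from h import *
s,m=st(); d=np.array([.6155,-.1475,.0794])-s["eef_pos"]; print((m.T@d/.2).round(3))
```

```text
t 12.00 pos [ 0.6176 -0.1479  0.1002] xdir [-5.252e-01  8.510e-01 -1.000e-04] z [ 1.e-04 -0.e+00 -1.e+00] yawx 2.1237 gap 0.510 ff 82.4 F [-1.2  0.2 -4.5]
[ 0.007 -0.008  0.104]
```

Emit:
apply_moves(
  plan=[
    {"x":0.006,"y":-0.008,"z":0,"ax":0,"ay":0,"az":0},
    {"x":0,"y":0,"z":0.03,"ax":0,"ay":0,"az":0},
    {"x":0,"y":0,"z":0.03,"ax":0,"ay":0,"az":0},
    {"x":0,"y":0,"z":0.025,"ax":0,"ay":0,"az":0},
    {"x":0,"y":0,"z":0,"ax":0,"ay":0,"az":0},
  ],
)

```text
time_s: 12.62
eef_pos: [0.6152, -0.1475, 0.0824]
tool_rot: [-1.53, -2.742, 0.0]
ft_force: [-0.4, 0.3, -3.9]
finger_gap: 0.514
finger_force: 82.5
```

Emit:
apply_moves(
  plan=[
    {"x":0,"y":0,"z":0.01,"ax":0,"ay":0,"az":0},
    {"x":0,"y":0,"z":0,"ax":0,"ay":0,"az":0},
  ],
)

```text
time_s: 12.88
eef_pos: [0.6156, -0.1476, 0.0811]
tool_rot: [1.531, 2.743, 0.0]
ft_force: [0.8, -0.4, -3.1]
finger_gap: 0.516
finger_force: 82.5
```

Emit:
apply_moves(
  plan=[
    {"x":0,"y":0,"z":0.008,"ax":0,"ay":0,"az":0},
    {"x":0,"y":0,"z":0,"ax":0,"ay":0,"az":0},
  ],
)

```text
time_s: 13.12
eef_pos: [0.6157, -0.1477, 0.0796]
tool_rot: [1.531, 2.743, 0.0]
ft_force: [0.7, -0.2, -3.4]
finger_gap: 0.513
finger_force: 82.5
```

Emit:
apply_moves(
  plan=[
    {"x":0,"y":0,"z":0.007,"ax":0,"ay":0,"az":0},
    {"x":0,"y":0,"z":0,"ax":0,"ay":0,"az":0},
  ],
)

```text
time_s: 13.38
eef_pos: [0.6157, -0.1477, 0.0795]
tool_rot: [1.53, 2.743, 0.0]
ft_force: [-2.9, 0.8, 5.6]
finger_gap: 0.51
finger_force: 84.3
```

Emit:
apply_moves(
  plan=[
    {"x":0,"y":0,"z":0,"ax":0,"ay":0,"az":0},
    {"x":0,"y":0,"z":0,"ax":0,"ay":0,"az":0},
    {"x":0,"y":0,"z":0,"ax":0,"ay":0,"az":0},
    {"x":0,"y":0,"z":0,"ax":0,"ay":0,"az":0},
  ],
  grip=1,
)

```text
time_s: 13.88
eef_pos: [0.6157, -0.1477, 0.078]
tool_rot: [1.531, 2.743, 0.0]
ft_force: [-0.1, 0.4, -0.1]
finger_gap: 0.996
finger_force: 0.0
```

Emit:
apply_moves(
  plan=[
    {"x":0,"y":0,"z":-0.15,"ax":0,"ay":0,"az":0},
    {"x":0,"y":0,"z":-0.25,"ax":0,"ay":0,"az":0},
    {"x":0,"y":0,"z":-0.2,"ax":0,"ay":0,"az":0},
    {"x":0.24,"y":-0.085,"z":0,"ax":0,"ay":0,"az":0},
    {"x":0.24,"y":-0.085,"z":0,"ax":0,"ay":0,"az":0},
    {"x":0.24,"y":-0.085,"z":0,"ax":0,"ay":0,"az":0},
    {"x":0.24,"y":-0.085,"z":0,"ax":0,"ay":0,"az":0},
    {"x":0,"y":0,"z":0,"ax":0,"ay":0,"az":0},
    {"x":0,"y":0,"z":0,"ax":0,"ay":0,"az":0},
  ],
)

```text
time_s: 15.0
eef_pos: [0.4577, -0.0201, 0.1986]
tool_rot: [1.529, 2.742, 0.001]
ft_force: [0.0, 0.0, -0.0]
finger_gap: 0.999
finger_force: 0.0
```

Run:
```python
from h import *
s,m=st(); c=cam("wrist"); np.savez("w6.npz",**c)
a=cam("scene"); b=cam("side")
big=np.zeros((480,800,3),np.uint8); big[:,:560]=c["im"][:,40:600]; big[:240,560:]=cv2.resize(a["im"][230:350,210:330],(240,240),interpolation=cv2.INTER_CUBIC)
big[240:,560:]=cv2.resize(b["im"][200:320,330:450],(240,240),interpolation=cv2.INTER_CUBIC)
cv2.imwrite("pics/w6.png",big[:,:,::-1])
```

```text
t 15.00 pos [ 0.4577 -0.0201  0.1986] xdir [-0.5256  0.8507 -0.0014] z [ 2.e-03 -4.e-04 -1.e+00] yawx 2.1242 gap 0.999 ff 0.0 F [ 0.  0. -0.]
```

View pics/w6.png

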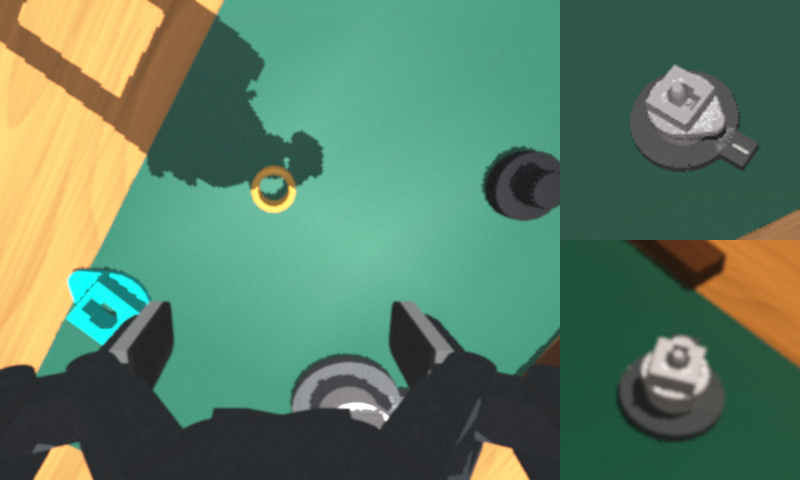

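The cam lies flat on the ring with its lobe over the tongue. The sleeve is at full-image (313,189) and the cap at about (565,185).

Run:
```python
from h import *
c=L("w6.npz"); a=cam("scene"); b=cam("side"); s,m=st()
br=lambda h,s,v:(h>8)&(h<35)&(s>120)
obs=[]
for k,n in((c,(313,189)),(a,(302,198)),(b,(273,276))):
    q=blob(k,n,br); e=cv2.minAreaRect(q); print(e, cv2.contourArea(q)); obs.append((k,e[0]))
X=tri(obs); print(X,[(proj(k,X)-p).round(1) for k,p in obs])
q=blob(c,(313,189),br)
for z in(.0,.03): print(z,circ(c,q,z))
print(m.T@(np.array([X[0],X[1],.05])-s["eef_pos"])/.2)
```

```text
t 15.25 pos [ 0.4576 -0.0205  0.1979] xdir [-5.245e-01  8.514e-01 -1.000e-04] z [ 1.e-04 -1.e-04 -1.e+00] yawx 2.1229 gap 1.000 ff 0.0 F [-0.6  0.4 -0.2]
((313.0, 188.5), (45.0, 42.0), 90.0) 1515.5
((301.5, 198.0), (18.0, 15.0), 90.0) 226.0
((272.5, 275.5), (21.0, 17.0), 90.0) 305.0
[0.43571806 0.00308047 0.01479314] [array([-1.8, -1.4]), array([-0. ,  0.4]), array([ 0.4, -0.6])]
0.0 (array([0.4387114 , 0.00086792]), 0.020137928426265717)
0.03 (array([0.43721333, 0.00441136]), 0.018256744369864464)
[ 0.15804964 -0.0314467   0.73970235]
```

Emit:
apply_moves(
  plan=[
    {"x":0.158,"y":-0.025,"z":0.1,"ax":0,"ay":0,"az":0},
    {"x":0,"y":0,"z":0.25,"ax":0,"ay":0,"az":0},
    {"x":0,"y":0,"z":0.25,"ax":0,"ay":0,"az":0},
    {"x":0,"y":0,"z":0.125,"ax":0,"ay":0,"az":0},
    {"x":0,"y":0,"z":0.05,"ax":0,"ay":0,"az":0},
    {"x":0,"y":0,"z":0,"ax":0,"ay":0,"az":0},
  ],
)

```text
time_s: 16.0
eef_pos: [0.4364, 0.0041, 0.0429]
tool_rot: [-1.531, -2.743, 0.0]
ft_force: [0.4, -0.2, 0.6]
finger_gap: 1.001
finger_force: 0.0
```

Emit:
apply_moves(
  plan=[
    {"x":0,"y":0,"z":0,"ax":0,"ay":0,"az":0},
    {"x":0,"y":0,"z":0,"ax":0,"ay":0,"az":0},
    {"x":0,"y":0,"z":0,"ax":0,"ay":0,"az":0},
    {"x":0,"y":0,"z":0,"ax":0,"ay":0,"az":0},
    {"x":0,"y":0,"z":0,"ax":0,"ay":0,"az":0},
    {"x":0,"y":0,"z":0,"ax":0,"ay":0,"az":0},
  ],
  grip=0,
  squeeze=40,
)

```text
time_s: 16.75
eef_pos: [0.4365, 0.0043, 0.044]
tool_rot: [1.53, 2.742, 0.001]
ft_force: [-0.8, -0.2, 4.5]
finger_gap: 0.387
finger_force: 39.5
```

Emit:
apply_moves(
  plan=[
    {"x":0,"y":0,"z":-0.1,"ax":0,"ay":0,"az":0},
    {"x":0,"y":0,"z":-0.2,"ax":0,"ay":0,"az":0},
    {"x":0,"y":0,"z":-0.25,"ax":0,"ay":0,"az":0},
    {"x":0,"y":0,"z":-0.15,"ax":0,"ay":0,"az":0},
    {"x":-0.22,"y":0.073,"z":0,"ax":0,"ay":0,"az":0},
    {"x":-0.22,"y":0.073,"z":0,"ax":0,"ay":0,"az":0},
    {"x":-0.22,"y":0.073,"z":0,"ax":0,"ay":0,"az":0},
    {"x":-0.22,"y":0.073,"z":0,"ax":0,"ay":0,"az":0},
    {"x":-0.1,"y":0.03,"z":0,"ax":0,"ay":0,"az":0},
    {"x":0,"y":0,"z":0,"ax":0,"ay":0,"az":0},
    {"x":0,"y":0,"z":0,"ax":0,"ay":0,"az":0},
  ],
)

```text
time_s: 18.12
eef_pos: [0.5928, -0.1281, 0.1828]
tool_rot: [-1.53, -2.742, 0.0]
ft_force: [0.6, 0.4, -0.7]
finger_gap: 0.39
finger_force: 40.6
```

Run:
```python
from h import *
s,m=st(); c=cam("wrist"); np.savez("w7.npz",**c); save(c,"w7")
print(m.T@(np.array([.6157,-.1477,.106])-s["eef_pos"])/.2)
```

```text
t 18.12 pos [ 0.5928 -0.1281  0.1828] xdir [-0.5253  0.8509  0.0013] z [-1.5e-03  6.0e-04 -1.0e+00] yawx 2.1239 gap 0.390 ff 40.6 F [ 0.6  0.4 -0.7]
[-0.143981    0.04634355  0.38392972]
```

View pics/w7.png

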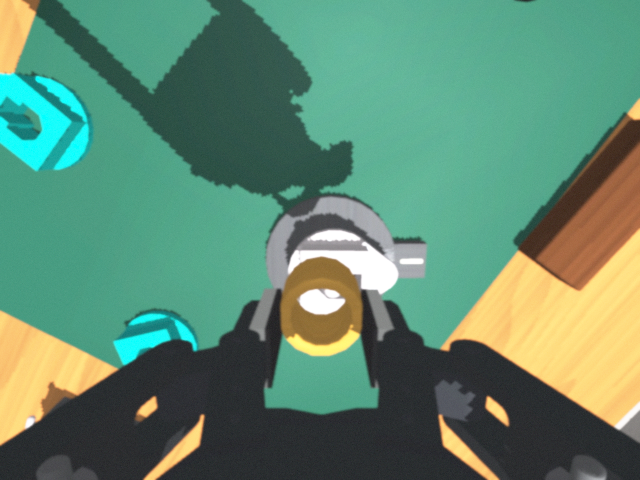

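The sleeve is held upright between the pads at (322,305), with the stack behind it.

Emit:
apply_moves(
  plan=[
    {"x":-0.144,"y":0.046,"z":0,"ax":0,"ay":0,"az":0},
    {"x":0,"y":0,"z":0.1,"ax":0,"ay":0,"az":0},
    {"x":0,"y":0,"z":0.1,"ax":0,"ay":0,"az":0},
    {"x":0,"y":0,"z":0.06,"ax":0,"ay":0,"az":0},
    {"x":0,"y":0,"z":0.04,"ax":0,"ay":0,"az":0},
    {"x":0,"y":0,"z":0,"ax":0,"ay":0,"az":0},
  ],
)

```text
time_s: 18.92
eef_pos: [0.6165, -0.1481, 0.123]
tool_rot: [-1.53, -2.743, 0.0]
ft_force: [-0.3, 0.8, -2.2]
finger_gap: 0.386
finger_force: 40.6
```

Run:
```python
from h import *
c=L("w7.npz"); q=blob(c,(322,305),lambda h,s,v:(h>8)&(h<35)&(s>120))
x,r=circ(c,q,.1828-.0435+.03); d=x-np.array([.5928,-.1281]); print(r,"tool x",d@[-.525,.851],"tool y",d@[.851,.525])
s,m=st(); print(m.T@(np.array([.6157,-.1477,.1055])-s["eef_pos"])/.2)
```

```text
0.021431228145956993 tool x 0.0033040339082240954 tool y 0.0009854748138904584
t 18.93 pos [ 0.6165 -0.1481  0.123 ] xdir [-5.255e-01  8.508e-01  4.000e-04] z [-5.e-04  1.e-04 -1.e+00] yawx 2.1241 gap 0.386 ff 40.6 F [-0.3  0.8 -2.2]
[ 0.00368366 -0.00231336  0.08743531]
```

Emit:
apply_moves(
  plan=[
    {"x":0.004,"y":-0.002,"z":0.02,"ax":0,"ay":0,"az":0},
    {"x":0,"y":0,"z":0.025,"ax":0,"ay":0,"az":0},
    {"x":0,"y":0,"z":0.025,"ax":0,"ay":0,"az":0},
    {"x":0,"y":0,"z":0.008,"ax":0,"ay":0,"az":0},
    {"x":0,"y":0,"z":0,"ax":0,"ay":0,"az":0},
  ],
)

```text
time_s: 19.55
eef_pos: [0.616, -0.1479, 0.1073]
tool_rot: [-1.531, -2.743, 0.0]
ft_force: [0.3, -0.3, -1.1]
finger_gap: 0.386
finger_force: 40.6
```

Emit:
apply_moves(
  plan=[
    {"x":0,"y":0,"z":0.007,"ax":0,"ay":0,"az":0},
    {"x":0,"y":0,"z":0,"ax":0,"ay":0,"az":0},
  ],
)

```text
time_s: 19.8
eef_pos: [0.6161, -0.1479, 0.1062]
tool_rot: [1.53, 2.743, 0.0]
ft_force: [-0.2, -0.1, -0.5]
finger_gap: 0.387
finger_force: 40.6
```

Emit:
apply_moves(
  plan=[
    {"x":0,"y":0,"z":0.007,"ax":0,"ay":0,"az":0},
    {"x":0,"y":0,"z":0,"ax":0,"ay":0,"az":0},
  ],
)

```text
time_s: 20.05
eef_pos: [0.6161, -0.1479, 0.1061]
tool_rot: [1.53, 2.743, 0.0]
ft_force: [-1.6, 0.9, 5.4]
finger_gap: 0.381
finger_force: 41.2
```

Emit:
apply_moves(
  plan=[
    {"x":0,"y":0,"z":0,"ax":0,"ay":0,"az":0},
    {"x":0,"y":0,"z":0,"ax":0,"ay":0,"az":0},
    {"x":0,"y":0,"z":0,"ax":0,"ay":0,"az":0},
    {"x":0,"y":0,"z":0,"ax":0,"ay":0,"az":0},
  ],
  grip=1,
)

```text
time_s: 20.55
eef_pos: [0.616, -0.1479, 0.1046]
tool_rot: [-1.531, -2.743, -0.0]
ft_force: [0.5, -1.0, -0.8]
finger_gap: 0.997
finger_force: 0.0
```

Emit:
apply_moves(
  plan=[
    {"x":0,"y":0,"z":-0.15,"ax":0,"ay":0,"az":0},
    {"x":0,"y":0,"z":-0.25,"ax":0,"ay":0,"az":0},
    {"x":0,"y":0,"z":-0.1,"ax":0,"ay":0,"az":0},
    {"x":0.196,"y":0.14,"z":0,"ax":0,"ay":0,"az":0},
    {"x":0.196,"y":0.14,"z":0,"ax":0,"ay":0,"az":0},
    {"x":0.196,"y":0.14,"z":0,"ax":0,"ay":0,"az":0},
    {"x":0.196,"y":0.14,"z":0,"ax":0,"ay":0,"az":0},
    {"x":0.196,"y":0.14,"z":0,"ax":0,"ay":0,"az":0},
    {"x":0,"y":0,"z":0,"ax":0,"ay":0,"az":0},
    {"x":0,"y":0,"z":0,"ax":0,"ay":0,"az":0},
  ],
)

```text
time_s: 21.8
eef_pos: [0.632, 0.092, 0.2046]
tool_rot: [1.53, 2.744, -0.001]
ft_force: [0.5, -0.2, 0.4]
finger_gap: 1.003
finger_force: 0.0
```

Run:
```python
from h import *
s,m=st(); c=cam("wrist"); np.savez("w8.npz",**c)
a=cam("scene"); b=cam("side")
big=np.zeros((480,800,3),np.uint8); big[:,:560]=c["im"][:,40:600]; big[:240,560:]=cv2.resize(a["im"][230:350,210:330],(240,240),interpolation=cv2.INTER_CUBIC)
big[240:,560:]=cv2.resize(b["im"][200:320,330:450],(240,240),interpolation=cv2.INTER_CUBIC)
cv2.imwrite("pics/w8.png",big[:,:,::-1])
print(proj(c,(.616,.1175,.042)))
```

```text
t 21.80 pos [0.632  0.092  0.2046] xdir [-5.256e-01  8.507e-01 -5.000e-04] z [-3.e-04 -8.e-04 -1.e+00] yawx 2.1243 gap 1.003 ff 0.0 F [ 0.5 -0.2  0.4]
[318.98266242 192.12747363]
```

View pics/w8.png

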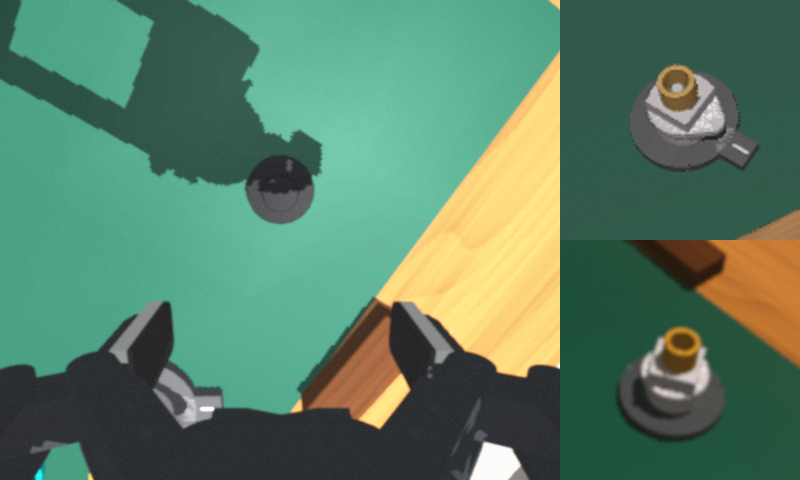

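The sleeve stands on the hub. The cap is at full-image (320,190), seen from almost straight above.

Run:
```python
from h import *
c=L("w8.npz"); s,m=st()
q=blob(c,(320,190),notgreen,1); obs=[(c,cv2.fitEllipse(q)[0])]
for z in(.0,.009,.018): print(z,circ(c,q,z))
for k,n in((cam("scene"),(385,240)),(cam("side"),(305,208))):
    q=blob(k,n,lambda h,s,v:v<60,3); e=cv2.minAreaRect(q); print(e); obs.append((k,e[0]))
X=tri(obs); print(X,[(proj(k,X)-p).round(1) for k,p in obs])
x,_=circ(c,blob(c,(320,190),notgreen,1),.014)
print(m.T@(np.array([*x,.056])-s["eef_pos"])/.2)
```

```text
t 21.95 pos [0.6321 0.0911 0.2047] xdir [-5.238e-01  8.518e-01 -2.000e-04] z [-1.e-04 -3.e-04 -1.e+00] yawx 2.1221 gap 0.997 ff 0.0 F [-0.2 -0.   0.3]
0.0 (array([0.61840898, 0.11478972]), 0.030386697500944138)
0.009 (array([0.61782783, 0.11578594]), 0.029549414291977882)
0.018 (array([0.61724669, 0.11678225]), 0.028712209314107895)
((390.3853759765625, 180.3682861328125), (120.9474868774414, 119.36712646484375), 57.094757080078125)
((253.65127563476562, 235.00970458984375), (45.84540557861328, 139.6387176513672), 57.82878112792969)
[0.5371119  0.14360201 0.0412827 ] [array([-73.7, -84.3]), array([-12. ,  20.3]), array([ 16.6, -27.7])]
[0.1461961  0.00408515 0.74360471]
```

Emit:
apply_moves(
  plan=[
    {"x":0.148,"y":0.004,"z":0.1,"ax":0,"ay":0,"az":0},
    {"x":0,"y":0,"z":0.25,"ax":0,"ay":0,"az":0},
    {"x":0,"y":0,"z":0.23,"ax":0,"ay":0,"az":0},
    {"x":0,"y":0,"z":0.1,"ax":0,"ay":0,"az":0},
    {"x":0,"y":0,"z":0.055,"ax":0,"ay":0,"az":0},
    {"x":0,"y":0,"z":0,"ax":0,"ay":0,"az":0},
  ],
)

```text
time_s: 22.8
eef_pos: [0.6174, 0.1176, 0.0576]
tool_rot: [-1.531, -2.743, 0.0]
ft_force: [0.2, -0.4, 0.1]
finger_gap: 0.997
finger_force: 0.0
```

Emit:
apply_moves(
  plan=[
    {"x":0,"y":0,"z":0,"ax":0,"ay":0,"az":0},
    {"x":0,"y":0,"z":0,"ax":0,"ay":0,"az":0},
    {"x":0,"y":0,"z":0,"ax":0,"ay":0,"az":0},
    {"x":0,"y":0,"z":0,"ax":0,"ay":0,"az":0},
    {"x":0,"y":0,"z":0,"ax":0,"ay":0,"az":0},
    {"x":0,"y":0,"z":0,"ax":0,"ay":0,"az":0},
  ],
  grip=0,
)

```text
time_s: 23.55
eef_pos: [0.6176, 0.1181, 0.0586]
tool_rot: [1.53, 2.743, 0.001]
ft_force: [-0.6, -0.8, 5.3]
finger_gap: 0.297
finger_force: 39.1
```

Emit:
apply_moves(
  plan=[
    {"x":0,"y":0,"z":-0.1,"ax":0,"ay":0,"az":0},
    {"x":0,"y":0,"z":-0.2,"ax":0,"ay":0,"az":0},
    {"x":0,"y":0,"z":-0.25,"ax":0,"ay":0,"az":0},
    {"x":0,"y":0,"z":-0.15,"ax":0,"ay":0,"az":0},
    {"x":-0.2,"y":-0.125,"z":0,"ax":0,"ay":0,"az":0},
    {"x":-0.22,"y":-0.14,"z":0,"ax":0,"ay":0,"az":0},
    {"x":-0.22,"y":-0.14,"z":0,"ax":0,"ay":0,"az":0},
    {"x":-0.22,"y":-0.14,"z":0,"ax":0,"ay":0,"az":0},
    {"x":-0.18,"y":-0.11,"z":0,"ax":0,"ay":0,"az":0},
    {"x":-0.08,"y":-0.049,"z":0,"ax":0,"ay":0,"az":0},
    {"x":0,"y":0,"z":0,"ax":0,"ay":0,"az":0},
    {"x":0,"y":0,"z":0,"ax":0,"ay":0,"az":0},
  ],
)

```text
time_s: 25.05
eef_pos: [0.6151, -0.145, 0.1975]
tool_rot: [-1.529, -2.744, -0.001]
ft_force: [-0.3, -0.1, 0.0]
finger_gap: 0.292
finger_force: 39.5
```

Run:
```python
from h import *
s,m=st(); print(m.T@(np.array([.6155,-.1468,.138])-s["eef_pos"])/.2)
```

```text
t 25.05 pos [ 0.6151 -0.145   0.1975] xdir [-0.5261  0.8504  0.0011] z [-4.e-04  1.e-03 -1.e+00] yawx 2.1249 gap 0.292 ff 39.5 F [-0.3 -0.1  0. ]
[-0.00880649 -0.00304039  0.29769693]
```

Emit:
apply_moves(
  plan=[
    {"x":-0.009,"y":-0.003,"z":0.08,"ax":0,"ay":0,"az":0},
    {"x":0,"y":0,"z":0.1,"ax":0,"ay":0,"az":0},
    {"x":0,"y":0,"z":0.06,"ax":0,"ay":0,"az":0},
    {"x":0,"y":0,"z":0.03,"ax":0,"ay":0,"az":0},
    {"x":0,"y":0,"z":0.015,"ax":0,"ay":0,"az":0},
    {"x":0,"y":0,"z":0,"ax":0,"ay":0,"az":0},
  ],
)

```text
time_s: 25.8
eef_pos: [0.6158, -0.1484, 0.141]
tool_rot: [1.53, 2.743, 0.0]
ft_force: [-0.1, -0.1, 0.2]
finger_gap: 0.291
finger_force: 39.5
```

Emit:
apply_moves(
  plan=[
    {"x":0,"y":0,"z":0.006,"ax":0,"ay":0,"az":0},
    {"x":0,"y":0,"z":0,"ax":0,"ay":0,"az":0},
  ],
)

```text
time_s: 26.05
eef_pos: [0.6157, -0.1485, 0.1398]
tool_rot: [1.53, 2.743, 0.0]
ft_force: [0.5, 0.2, -0.7]
finger_gap: 0.293
finger_force: 39.5
```

Emit:
apply_moves(
  plan=[
    {"x":0,"y":0,"z":0.006,"ax":0,"ay":0,"az":0},
    {"x":0,"y":0,"z":0,"ax":0,"ay":0,"az":0},
  ],
)

```text
time_s: 26.3
eef_pos: [0.6158, -0.1485, 0.1387]
tool_rot: [1.53, 2.743, 0.0]
ft_force: [0.4, 0.2, 1.0]
finger_gap: 0.292
finger_force: 39.7
```

Emit:
apply_moves(
  plan=[
    {"x":0,"y":0,"z":0.005,"ax":0,"ay":0,"az":0},
    {"x":0,"y":0,"z":0,"ax":0,"ay":0,"az":0},
  ],
)

```text
time_s: 26.55
eef_pos: [0.6158, -0.1485, 0.1386]
tool_rot: [1.53, 2.742, 0.0]
ft_force: [-1.7, 0.3, 5.2]
finger_gap: 0.299
finger_force: 40.2
```

Contact at the expected height. I'll release and retreat.

Emit:
apply_moves(
  plan=[
    {"x":0,"y":0,"z":0,"ax":0,"ay":0,"az":0},
    {"x":0,"y":0,"z":0,"ax":0,"ay":0,"az":0},
    {"x":0,"y":0,"z":0,"ax":0,"ay":0,"az":0},
    {"x":0,"y":0,"z":0,"ax":0,"ay":0,"az":0},
    {"x":0,"y":0,"z":-0.1,"ax":0,"ay":0,"az":0},
    {"x":0,"y":0,"z":-0.25,"ax":0,"ay":0,"az":0},
    {"x":0,"y":0,"z":-0.25,"ax":0,"ay":0,"az":0},
    {"x":0,"y":0,"z":0,"ax":0,"ay":0,"az":0},
    {"x":0,"y":0,"z":0,"ax":0,"ay":0,"az":0},
  ],
  grip=1,
)

```text
time_s: 27.68
eef_pos: [0.6151, -0.1483, 0.2568]
tool_rot: [-1.53, -2.743, 0.0]
ft_force: [-0.6, 0.3, -1.2]
finger_gap: 0.996
finger_force: 0.0
```

Run:
```python
from h import *
st(); a=cam("scene"); b=cam("side")
big=np.hstack([cv2.resize(k["im"][y:y+130,x:x+130],(400,400),interpolation=cv2.INTER_CUBIC) for k,x,y in((a,205,220),(b,320,190))])
cv2.imwrite("pics/fin.png",big[:,:,::-1])
```

```text
t 27.68 pos [ 0.6151 -0.1483  0.2568] xdir [-5.253e-01  8.509e-01  6.000e-04] z [-8.e-04  2.e-04 -1.e+00] yawx 2.1238 gap 0.996 ff 0.0 F [-0.6  0.3 -1.2]
```

View pics/fin.png

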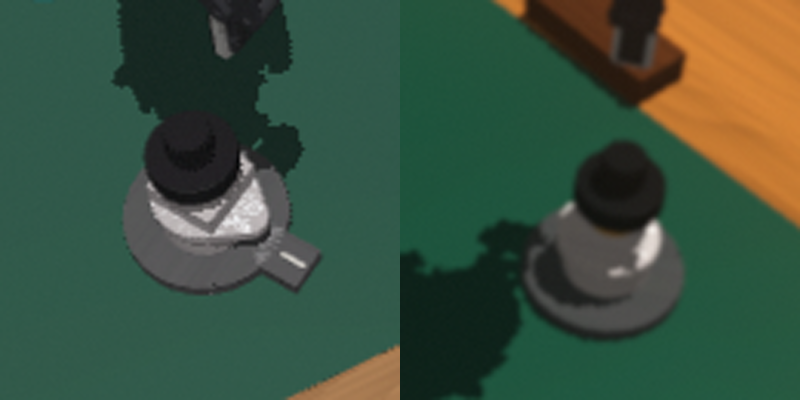

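The cap sits level on the stack and the gripper is clear, so I'm handing in.

```bash
python3 -c "
from workcell import env
print(env.finish_job())"
```

```text
the job is handed in; nothing more can be done
None
```

I stacked the ring, cam (lobe over the tongue), sleeve and cap on the arbor in that order, let go of each, and handed the job in after about 28 s; the hand-in returned no verdict.

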